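# Tilt the hooked stirring bar out of the slotted tool box and shut the box

## Task

Get the stirring bar ready for mixing: tilt it level so that its hooked foot clears the sill, draw it out through the slot of the wooden tool box, and lay it down on the bench. Let go, take it again by its middle and set it into the two saddles of the wooden rest, centred, foot hanging down past either end; only then push the box's shutter across the slot until its catch clicks and it stays fully shut. Leave the paint can, the spray gun and the can lid where they are.

Things in the scene. Friction and masses are not known exactly. Their poses are not given: they have to be found in the camera images.
- bar: Aluminium stirring bar: strip 270 long, 24 wide, 6 thick (mm), 0.11 kg, with a 6 mm thick foot folded square at one end, reaching 14 below the underside. Origin: mid length, width and thickness; x along it to the foot end, z out of its upper face (foot points to -z). Starts foot on the box floor, sloping up 19 degrees over the sill, plain end out of the slot. Flat on the bench its middle is 10 up.
- bar_end (a point): middle of the end face of the bar's plain (footless) end, 135 mm from the bar's origin; at the start this end sticks out of the slot by about 80 mm, pointing up and out, and is the only part within reach
- bar_foot (a point): middle of the lower edge face of the bar's foot (132 mm along the bar's x from its origin and 17 mm below it)
- toolbox: Closed wooden box, clear top, fixed. Origin on the bench under the slot's centre, in the front wall's outer face; -x points straight out of the front, y along the wall, z up. Spans y -130 to 70, x 0 to 223, top at z 122 (mm). Front wall 30 thick; its slot, 44 wide (y -22 to 22) and 28 high (z 70 to 98), is the only way out. Box floor at z 6, ceiling at z 118, back at x 215.
- slot (a point): centre of the slot's mouth in the front wall's outer face, 84 mm above the bench. The wall being thick, the bar's foot passes only with the bar within about 8 degrees of level and the strip's mid thickness about 91 mm above the bench (4 mm of play up or down), drawn straight out along the toolbox's -x
- shutter (a joint): travel in m of the aluminium shutter (56 wide, 52 high, 5 thick) along the outside of the front wall: 0 = shut over the slot, grows as it opens towards the toolbox's -y, at most 0.08. Slides at about 1 N; from 0.015 on it must be pushed over a sprung catch (up to 10 N), which past 0.007 snaps it home to about 0 and holds it
- shutter_tab (a point): middle of the upright tab at the shutter's trailing edge: a plate 10 mm thick (along the toolbox's y), standing 36 out from the wall, 64 to 124 mm above the bench; the point is 94 up and 20 out from the wall. Push its -y face towards the toolbox's +y to shut the shutter. It moves with the shutter
- rest: Fixed wooden rest: base 250 x 70 x 10 mm with two saddle blocks. Origin on the bench under its centre; x along its length. The blocks span 58 to 112 from the centre along x on either side; seats 40 up, channels 34 wide, open at the top and ends, between walls 10 thick rising to 56. Gap of 116 between the blocks for fingers. A seated bar's origin is 43 up, its foot beyond either block.
- paint_can: bystander: closed paint can, 108 across, 125 high; origin at the centre of its underside
- spray_gun: bystander: spray gun standing on its cup, 84 across the cup, about 135 high, gun barrel 120 long on top; origin at the centre of its underside
- can_lid: bystander: black can lid, a disc 120 across, 10 high; origin at the centre of its underside

How it is judged:
By the outcome, as a careful person would: the job done as asked, in the order asked, and still so for the second after the job is handed in, with the robot touching nothing.
It also fails if it takes over 72 s, if anything falls off the work surface, if the arm or the gripper's body presses on something with over 40 N, if the wrist force passes 120 N, or if a joint passes its speed limit or range.

## Robot

A 7-joint arm with a two-finger parallel gripper is mounted at the origin on the work surface. World frame = base frame: x ahead of the robot, y to its left, z up, the work surface at z = 0. Lengths are in m, angles in rad, forces in N, time in s.
With the tool pointing down it reaches from about 0.4 to 0.85 m from the base axis. Payload 6.9 kg.
Tool frame: the origin (TCP) lies at the centre of the arm's flange, where the gripper is bolted on; the fingertips stand 173 mm ahead of it and the grasp point (between the pads) lies 155 mm ahead of it (r.grip_point_offset is the distance from the TCP to the grasp point, in m); z points along the fingers, y is the direction in which the jaws open and shut (so a half turn about z gives the same grasp; the last joint's range is limited). The gripper opens to 85 mm and grips with 20 to 120 N. Pads are 22 mm wide; open, the fingers measure 114 mm over their backs; the gripper's body (76 mm by 85 mm) begins 54 mm behind the grasp point. The pads swing forward as they close: fully open they stand 13 mm farther back than shut.
Start: joints at [1.317, 0.507, -0.238, 1.5, 0.126, 1.149, -0.155], TCP at [0.219, -0.585, 0.405] pointing down, gripper open.
Joint ranges: [-3.08, 3.08], [-0.24, 2.05], [-1.43, 1.35], [0, 2.5], [-1.52, 4.66], [0.17, 1.96], [-2.89, 2.89]. Speed limits (rad/s): [2.39, 2.39, 3.14, 3.14, 3.14, 3.14, 3.14].

## Interface

Orientations are given as [roll, pitch, yaw] about the fixed x, y, z axes, in that order (R = Rz(yaw) Ry(pitch) Rx(roll)).
In Python, from bench import r, eyes, finder gives the robot as it stands.
- The arm moves only by the shell command python3 -m pendant 'ROWS'. ROWS is JSON, a list of rows, each a list of 3 entries, a list of its own where there are three numbers: the finger opening in cm, from 0 to 8.54, then the shift along the world's x, y, z in cm, then the turn about the world's z in degrees. A call has 1 to 10 rows; each row shifts and turns the commanded pose from where the row before left it; what a row does not reach is not made up. A row lasts 1/12 s, in which the tool goes at most 41.7 mm and 7.16 degrees, less where a joint would pass 70% of its speed; a pose out of reach is approached as far as the arm can. A call is refused whole if a number of a shift passes 4.17 or a number of a turn 7.16, either way. A call with a gripper value outside its range is refused whole. The fingers move at their own pace and stop on an object; the grip force is fixed at half the most. Time passes only in rows, so rows that do not move let the fingers close. It gives the time, the measured TCP pose, the force and the opening at its end, in the units of the state.
- r.observe(): the state, without advancing time (a new reading comes with each control period).
- eyes.capture(name): name is "side" or "top" or "wrist"; returns (picture, depth): 420x560x3 uint8, red, green, blue; 420x560 float32, m along the optical axis (not along the pixel's ray), 0 where there is no reading.
- eyes.calibration(name): a dict with "K" (3x3 intrinsics, pixels), "position" and "attitude" of the camera in the world. Camera axes: x right, y up, looking along -z (the intrinsics and any distortion apply to the point x, -y, -z); pixel columns grow to the right and rows downward; lengths in m; the calibration is good to about 2 mm. A picture is of the moment at which its call begins: read the wrist's pose just before it. calibration takes no time and is no camera call; for the wrist camera it gives the pose at the moment of the call.
- r.hand_in(): hands the job in, once; it reports no verdict.
Trained networks look in the newest picture that a camera, given by its name, has taken for a name from the list of things; names that differ only in an ending like _2 or _b are one class to them, and where a whole thing is asked for, a point or a joint stands for the part that bears it (a point fixed in the world has none). Each returns a list of dicts, best first, with "score" (0 to 1); they miss things now and then, are a little off and sometimes report something else, mostly with a low value. They report only what shows in the picture. A call takes as long as a camera call.
- finder.spot_in(target, camera): "rect" ([centre column, centre row, width, height] in pixels, round what is visible of it).
- finder.mark_of(target, camera): "uv" ([column, row] in pixels: a listed point, or the origin of a listed thing).
The state is a dict: "clock": time; "q": joint angles; "joint_velocities": joint speeds; "effort": joint torques, N m; "position": TCP position; "ee_rot": TCP orientation; "contact_force": force on the tool from outside, world axes, zero at the start; "wrist_torque": the same for the moment, N m; "grip_width": opening from 0.0 (shut) to 1.0 (fully open).
Only numpy, scipy, OpenCV 4.12 (cv2) and the standard library are available. Lean on these libraries where they do the work, as an engineer would, in place of code of your own. Each camera call takes 0.05 s, during which the arm holds its last target.

## Working session

There is one attempt and no reset: what is moved stays moved. The work goes in short steps, Python scripts to look and compute and a shell command to move; the robot and the scene stay as the last step left them, time stands still between calls to the robot, and variables do not carry over. Pictures are saved under pics/ and viewed, and the job is handed in when it is done.

```bash
ls -la; mkdir -p pics
cat > look.py <<'E'
import sys,cv2,numpy as np
from bench import r,eyes,finder
tag=sys.argv[1]
for n in sys.argv[2:]:
    p,d=eyes.capture(n); np.savez(f'pics/{tag}_{n}.npz',p=p,d=d,**{k:np.array(v) for k,v in eyes.calibration(n).items()})
    cv2.imwrite(f'pics/{tag}_{n}.png',cv2.cvtColor(p,cv2.COLOR_RGB2BGR))
print(r.observe()['clock'])
E
python3 look.py a side top wrist
python3 - <<'E'
from bench import r,eyes
print(r.observe(),r.grip_point_offset)
for n in('side','top','wrist'):print(n,eyes.calibration(n))
E
```

```text
total 12
drwxr-xr-x  3 agent agent 4096 Dec  7 06:41 .
drwxr-xr-x 23 root  root  4096 Dec  7 06:41 ..
drwxr-xr-x  2 agent agent 4096 Dec  7 06:41 pics
0.15
{'clock': 0.15, 'q': array([ 1.31749429,  0.5081851 , -0.23755518,  1.50090052,  0.12569452,
        1.14890551, -0.15482868]), 'joint_velocities': array([-0.00063638, -0.00101516, -0.00116444, -0.00396264,  0.00060521,
       -0.00020208, -0.00023294]), 'effort': array([-2.38998509e-03, -6.21008849e+01, -2.18953125e+00, -2.49841690e+01,
        1.26566895e-02,  9.06114030e-03,  2.39334065e-05]), 'position': array([ 0.21936956, -0.58508844,  0.40400557]), 'ee_rot': array([-3.14018124e+00,  7.33055796e-06,  3.58788388e-01]), 'contact_force': array([-0.41243623,  0.25784891, -0.00762098]), 'wrist_torque': array([ 0.0182685 , -0.02871484, -0.03740106]), 'grip_width': 1.0001216053098956} 0.1547
side {'K': array([[403.87013891,   0.        , 285.82868839],
       [  0.        , 403.87013891, 211.60761789],
       [  0.        ,   0.        ,   1.        ]]), 'position': array([0.39373867, 0.8932768 , 0.63938777]), 'attitude': array([ 1.02995877,  0.01247555, -2.86926565])}
top {'K': array([[530.4408317 ,   0.        , 286.25762724],
       [  0.        , 530.4408317 , 202.12390959],
       [  0.        ,   0.        ,   1.        ]]), 'position': array([0.55179877, 0.02595943, 1.2138991 ]), 'attitude': array([ 0.06479035, -0.00269146, -1.5464116 ])}
wrist {'K': array([[302.46264191,   0.        , 281.05054173],
       [  0.        , 302.46264191, 211.85140435],
       [  0.        ,   0.        ,   1.        ]]), 'position': array([ 0.28209729, -0.56348291,  0.37394584]), 'attitude': array([-0.26453829,  0.00131361, -1.21229094])}
```

View pics/a_side.png

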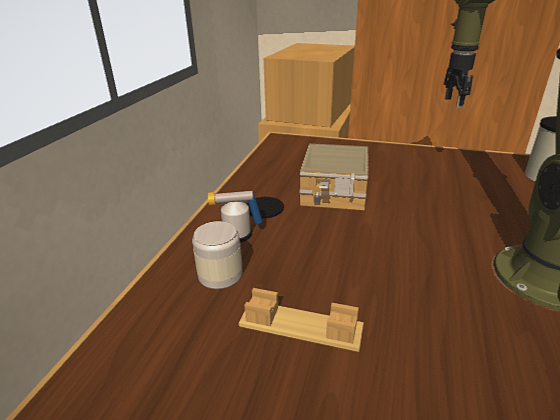

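View pics/a_top.png

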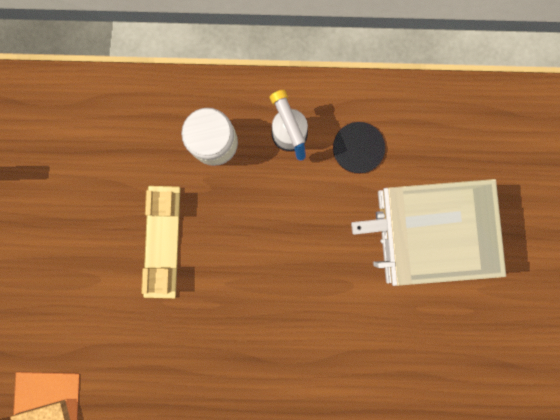

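View pics/a_wrist.png

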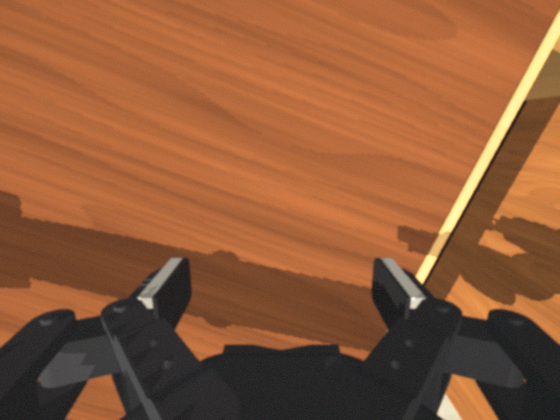

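```bash
cat > geo.py <<'E'
import numpy as np,cv2
from scipy.spatial.transform import Rotation as R
def load(tag,n):
    f=np.load(f'pics/{tag}_{n}.npz'); return f['p'],f['d'],f['K'],f['position'],R.from_euler('xyz',f['attitude'])
def ray(K,Rm,uv):
    uv=np.atleast_2d(uv).astype(float); return Rm.apply(np.c_[(uv[:,0]-K[0,2])/K[0,0],-(uv[:,1]-K[1,2])/K[1,1],-np.ones(len(uv))])
def cloud(p,d,K,t,Rm):
    v,u=np.mgrid[:d.shape[0],:d.shape[1]]
    return (ray(K,Rm,np.c_[u.ravel(),v.ravel()])*d.reshape(-1,1)+t).reshape(*d.shape,3)
def atz(K,t,Rm,uv,z):
    y=ray(K,Rm,uv); return t+y*((z-t[2])/y[:,2])[:,None]
def proj(K,t,Rm,X):
    c=Rm.inv().apply(np.atleast_2d(X)-t); return np.c_[K[0,2]-K[0,0]*c[:,0]/c[:,2],K[1,2]+K[1,1]*c[:,1]/c[:,2]]
E
python3 - <<'E'
import numpy as np,cv2
from geo import *
from bench import eyes,finder
p,d,K,t,Rm=load('a','top'); X=cloud(p,d,K,t,Rm)
np.set_printoptions(precision=3,suppress=True,linewidth=160)
z=X[...,2]
m=((z*1000).clip(0,160)*1.6).astype(np.uint8); cv2.imwrite('pics/a_h.png',cv2.applyColorMap(m,cv2.COLORMAP_JET))
cv2.imwrite('pics/a_boxz.png',cv2.resize(cv2.cvtColor(p[160:300,330:520],cv2.COLOR_RGB2BGR),None,fx=4,fy=4,interpolation=cv2.INTER_CUBIC))
cv2.imwrite('pics/a_restz.png',cv2.resize(cv2.cvtColor(p[175:310,130:200],cv2.COLOR_RGB2BGR),None,fx=4,fy=4,interpolation=cv2.INTER_CUBIC))
for uv in [(50,300),(355,228),(365,227),(375,227),(440,220),(395,200),(495,200),(390,265),(160,240),(160,205)]:
    print(uv,X[uv[1],uv[0]])
for n in['bar','bar_end','slot','shutter_tab','rest','toolbox','paint_can','spray_gun','can_lid']:
    for c in['top','side']:
        o=finder.mark_of(n,c)[:1]; print(n,c,[(np.array(a['uv']).round(1),round(a['score'],2)) for a in o])
E
```

```text
(50, 300) [0.396 0.553 0.002]
(355, 228) [ 0.573 -0.119  0.114]
(365, 227) [ 0.576 -0.141  0.107]
(375, 227) [ 0.576 -0.163  0.098]
(440, 220) [ 0.593 -0.291  0.127]
(395, 200) [ 0.633 -0.2    0.12 ]
(495, 200) [ 0.637 -0.405  0.125]
(390, 265) [ 0.499 -0.19   0.126]
(160, 240) [0.537 0.308 0.01 ]
(160, 205) [0.615 0.304 0.041]
bar top []
bar side [(array([324.7, 177.5]), 0.4)]
bar_end top [(array([350.8, 227.1]), 0.87)]
bar_end side [(array([323.1, 188. ]), 0.63)]
slot top [(array([384.5, 223.1]), 0.89)]
slot side [(array([325.6, 183.4]), 0.82)]
shutter_tab top [(array([381.4, 261.2]), 0.71)]
shutter_tab side [(array([353.6, 184.3]), 0.75)]
rest top [(array([163.5, 242.4]), 0.73)]
rest side [(array([301.8, 324.5]), 0.57)]
toolbox top [(array([379.8, 223.6]), 0.94)]
toolbox side [(array([323.5, 205.2]), 0.75)]
paint_can top [(array([214.1, 140.2]), 0.91)]
paint_can side [(array([238.1, 233.4]), 0.59)]
spray_gun top [(array([292.1, 130.7]), 0.62)]
spray_gun side [(array([240.1, 233.1]), 0.73)]
can_lid top [(array([356.8, 148.2]), 0.78)]
can_lid side [(array([262.8, 205.2]), 0.58)]
```

View pics/a_boxz.png

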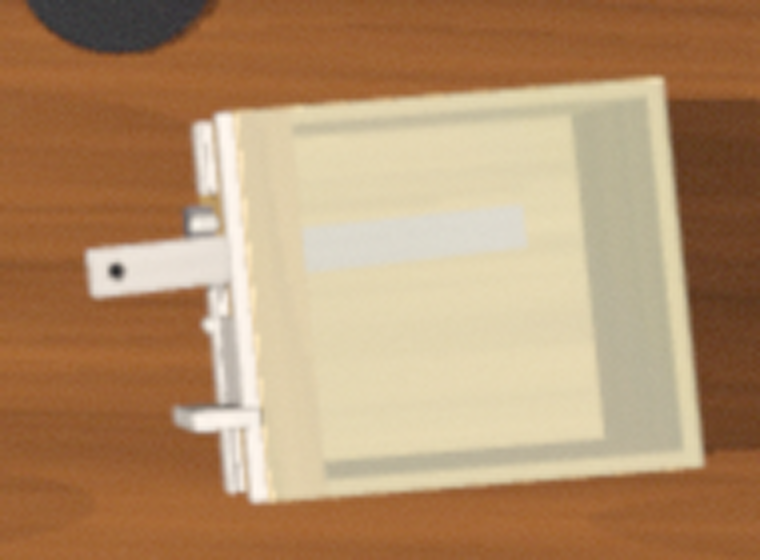

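View pics/a_h.png

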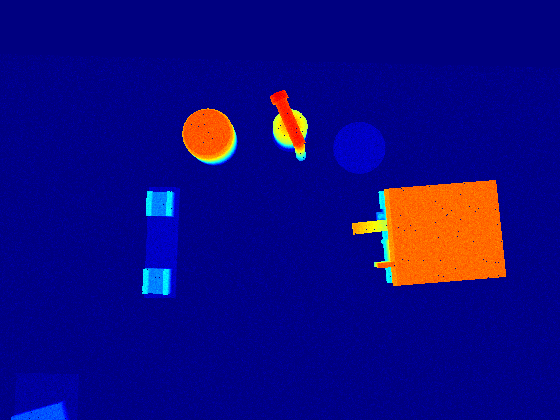

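View pics/a_restz.png

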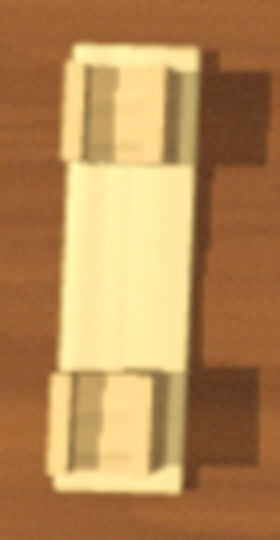

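Run:
```python
import numpy as np,cv2
from geo import *
np.set_printoptions(precision=4,suppress=True,linewidth=160)
p,d,K,t,Rm=load('a','top'); X=cloud(p,d,K,t,Rm); z=cv2.medianBlur(X[...,2].astype(np.float32),3)
def rect(m,zz,name):
    cs,_=cv2.findContours(m.astype(np.uint8),0,1)
    for c in sorted(cs,key=cv2.contourArea)[::-1][:1]:
        W=atz(K,t,Rm,c[:,0,:],zz)[:,:2]
        rr=cv2.minAreaRect((W*1000).astype(np.float32)); print(name,rr)
        b=cv2.boxPoints(rr); print(b)
m=np.zeros(z.shape,bool); m[170:295,384:515]=True
box=m&(z>0.112); box=cv2.morphologyEx(box.astype(np.uint8),cv2.MORPH_OPEN,np.ones((15,15)))
rect(box,0.122,'box')
W=X[box>0]; print('box z',np.median(W[:,2]))
b=np.zeros(z.shape,bool); b[215:240,345:378]=True
bm=b&(z>0.06); rect(bm,0.11,'bar'); P=X[cv2.erode(bm.astype(np.uint8),np.ones((3,3)))>0]
c=np.median(P,0); A=np.c_[P[:,:2]-c[:2],np.ones(len(P))]; k=np.linalg.lstsq(A,P[:,2],rcond=None)[0]
print('bar plane',c,k, np.degrees(np.arctan(np.hypot(*k[:2]))), P[:,1].max(),P[:,1].min())
u,s,v=np.linalg.svd(P-P.mean(0),full_matrices=False);print('axis',v[0],P.mean(0))
tb=np.zeros(z.shape,bool); tb[255:275,370:384]=True
tm=tb&(z>0.09); print('tab',X[tm].min(0),X[tm].max(0),np.median(X[tm],0))
for nm,sl in (('r1',(188,222)),('r2',(262,300))):
    a=np.zeros(z.shape,bool); a[sl[0]:sl[1],135:180]=True
    m2=a&(z>0.03); rect(m2,0.05,nm); rect(a&(z>.033)&(z<.047),0.04,nm+'seat')
a=np.zeros(z.shape,bool); a[180:305,135:185]=True
rect(a&(z>0.006),0.01,'base')
Q=X[150:300,200:340][...,2];print('bench z',np.median(Q))
```

```text
box ((568.7296752929688, -301.7706298828125), (200.2287139892578, 233.39723205566406), 5.995673179626465)
[[ 456.9734 -196.1677]
 [ 481.3525 -428.2881]
 [ 680.486  -407.3736]
 [ 656.1068 -175.2531]]
box z 0.12296086210035406
bar ((575.63134765625, -139.99209594726562), (23.839956283569336, 53.71543884277344), 7.731040000915527)
[[ 560.2067 -114.982 ]
 [ 567.4327 -168.2092]
 [ 591.056  -165.0022]
 [ 583.83   -111.775 ]]
bar plane [ 0.5758 -0.1403  0.107 ] [-0.3828  3.7165  0.1111] 75.0155677142361 0.025959433631221666 -0.16553334125445474
axis [ 0.0226 -0.1573 -0.9873] [ 0.5756 -0.1388  0.1168]
tab [ 0.4935 -0.1791  0.0929] [ 0.504  -0.1652  0.1297] [ 0.4991 -0.1697  0.1235]
r1 ((617.5407104492188, 303.00860595703125), (55.03581237792969, 59.68092346191406), 1.4104149341583252)
[[589.2966 332.1627]
 [590.7656 272.4998]
 [645.7848 273.8545]
 [644.3158 333.5174]]
r1seat ((619.1879272460938, 306.510986328125), (33.2576904296875, 54.14951705932617), 89.95831298828125)
[[592.1011 289.9018]
 [646.2506 289.8625]
 [646.2748 323.1201]
 [592.1252 323.1595]]
r2 ((448.84747314453125, 303.72100830078125), (59.9754753112793, 55.29750442504883), 88.5444564819336)
[[420.4459 274.4453]
 [475.7256 273.0406]
 [477.249  332.9968]
 [421.9694 334.4014]]
r2seat ((447.70050048828125, 310.6875915527344), (41.81925964355469, 56.05622482299805), 89.94762420654297)
[[419.6533 289.8036]
 [475.7095 289.7523]
 [475.7477 331.5716]
 [419.6915 331.6228]]
base ((533.46533203125, 306.6231994628906), (249.44081115722656, 76.43092346191406), 0.22199146449565887)
[[408.5978 344.3552]
 [408.8939 267.9248]
 [658.3329 268.8912]
 [658.0367 345.3216]]
bench z 0.001106188548556708
```

```bash
python3 -m pendant '[[8.54,[2,2.5,0],4.2],[8.54,[2,2.5,0],4.2],[8.54,[2,2.5,0],4.2],[8.54,[2,2.5,0],4.2],[8.54,[2,2.5,0],4.2],[8.54,[2,2.5,0],4.2],[8.54,[2,2.5,0],4.2],[8.54,[2,2.5,0],4.2],[8.54,[2,2.5,0],4.2],[8.54,[2,2.5,0],4.2]]'; python3 -m pendant '[[8.54,[2,2.5,0],4.2],[8.54,[2,2.5,0],4.2],[8.54,[2,2.5,0],4.2],[8.54,[2,2.5,0],4.2],[8.54,[2,2.5,0],4.2],[8.54,[2,2.5,0],4.2],[8.54,[2,2.5,0],4.2],[8.54,[1.7,1.7,0],4.2],[8.54,[0,0,0],2.5],[8.54,[0,0,0],0]]'
python3 look.py b wrist
```

```text
clock: 1.88
position: [0.4202, -0.3339, 0.4049]
ee_rot: [3.141, 0.0, 1.095]
contact_force: [0.7, 0.0, 0.1]
grip_width: 1.0
clock: 2.72
position: [0.5773, -0.1415, 0.4045]
ee_rot: [3.141, -0.001, 1.727]
contact_force: [-0.1, -0.3, 0.3]
grip_width: 1.0
2.7667
```

View pics/b_wrist.png

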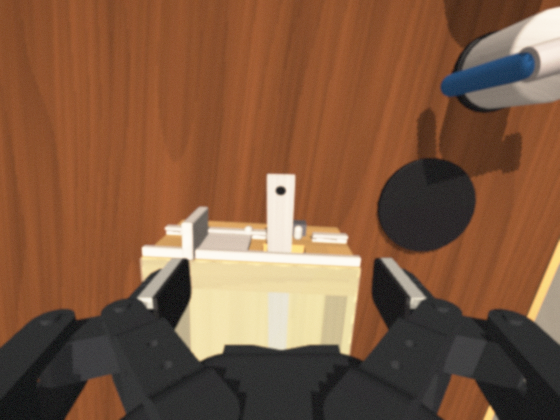

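Run:
```python
import numpy as np,cv2
from geo import *
np.set_printoptions(precision=4,suppress=True,linewidth=160)
p,d,K,t,Rm=load('b','wrist'); X=cloud(p,d,K,t,Rm)
print(t)
for row in range(176,252,6):
    g=p[row,255:310].astype(float).mean(1); m=(X[row,255:310,2]>0.075)&(g>150); c=np.where(m)[0]+255
    if len(c): print(row,c.min(),c.max(),X[row,c.min()],X[row,c.max()],np.median(X[row,c],0))
# front top rail edge at z .122
for col in range(150,360,20):
    print(col,[ (rw,) for rw in range(235,275) if X[rw,col,2]>0.112][:1], end=' ')
    rw=[rw for rw in range(235,275) if X[rw,col,2]>0.112][0]; print(X[rw,col])
for rw in range(205,262,6): print('tab',rw,X[rw,178:214:3,2].round(3),X[rw,190])
```

```text
[ 0.5674 -0.0791  0.3743]
176 268 295 [ 0.562  -0.1189  0.1142] [ 0.5852 -0.1156  0.1129] [ 0.5735 -0.1171  0.114 ]
182 268 294 [ 0.5627 -0.1243  0.113 ] [ 0.5851 -0.1207  0.1139] [ 0.574  -0.1227  0.113 ]
188 268 294 [ 0.5634 -0.13    0.1104] [ 0.5861 -0.1263  0.1116] [ 0.5788 -0.1277  0.111 ]
194 268 294 [ 0.5642 -0.1356  0.1094] [ 0.5871 -0.1321  0.1094] [ 0.5783 -0.1334  0.1094]
200 268 293 [ 0.5649 -0.1416  0.1068] [ 0.5873 -0.1382  0.1072] [ 0.5761 -0.1398  0.1071]
206 268 293 [ 0.5657 -0.1479  0.1042] [ 0.5884 -0.1442  0.1049] [ 0.577  -0.1459  0.105 ]
212 268 293 [ 0.5665 -0.1543  0.1016] [ 0.5895 -0.1505  0.1027] [ 0.578  -0.1524  0.1026]
218 268 293 [ 0.5673 -0.1603  0.1005] [ 0.5907 -0.157   0.0999] [ 0.5789 -0.1586  0.1004]
224 268 292 [ 0.5681 -0.1673  0.0971] [ 0.5908 -0.1635  0.0984] [ 0.5785 -0.1653  0.0978]
230 268 292 [ 0.569  -0.1736  0.0962] [ 0.5921 -0.1707  0.0944] [ 0.5805 -0.172   0.0955]
236 268 292 [ 0.5699 -0.181   0.0926] [ 0.5931 -0.177   0.0939] [ 0.5816 -0.1792  0.0929]
242 268 291 [ 0.5708 -0.188   0.0906] [ 0.5934 -0.1845  0.0909] [ 0.5811 -0.1862  0.
[... 928 characters left out ...]
4 0.093 0.081 0.068 0.013] [ 0.5011 -0.168   0.1239]
tab 229 [0.061 0.06  0.125 0.124 0.124 0.122 0.114 0.105 0.093 0.081 0.069 0.06 ] [ 0.5016 -0.1734  0.1243]
tab 235 [0.059 0.058 0.125 0.124 0.124 0.124 0.116 0.105 0.093 0.082 0.072 0.072] [ 0.502  -0.1789  0.1242]
tab 241 [0.079 0.078 0.124 0.124 0.124 0.123 0.115 0.106 0.094 0.089 0.089 0.09 ] [ 0.5024 -0.1844  0.1244]
tab 247 [0.113 0.113 0.124 0.125 0.125 0.123 0.116 0.111 0.106 0.104 0.106 0.104] [ 0.503  -0.1898  0.1251]
tab 253 [0.115 0.117 0.124 0.125 0.124 0.124 0.116 0.117 0.117 0.116 0.117 0.117] [ 0.5031 -0.1961  0.1237]
tab 259 [0.251 0.25  0.25  0.249 0.122 0.122 0.12  0.12  0.119 0.119 0.118 0.119] [ 0.5031 -0.2026  0.1224]
```

```bash
python3 -m pendant '[[8.54,[0,0,-2.5],-1.9],[8.54,[0,0,-2.5],0],[8.54,[0,0,-2.5],0],[8.54,[0,0,-2.5],0],[8.54,[0,0,-2.5],0],[8.54,[0,0,-1.65],0],[8.54,[0,0,0],0],[8.54,[0,0,0],0]]'
```

```text
clock: 3.43
position: [0.5759, -0.1443, 0.2629]
ee_rot: [-3.14, 0.0, 1.686]
contact_force: [-0.1, -0.2, 0.3]
grip_width: 1.0
```

```bash
python3 look.py c wrist side
```

```text
3.5333
```

View pics/c_wrist.png

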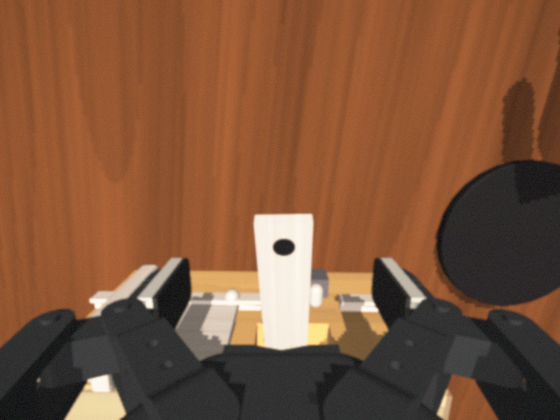

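```bash
python3 -m pendant '[[0,[0,0,0],0],[0,[0,0,0],0],[0,[0,0,0],0],[0,[0,0,0],0],[0,[0,0,0],0],[0,[0,0,0],0],[0,[0,0,0],0],[0,[0,0,0],0]]'; python3 look.py d wrist
```

```text
clock: 4.2
position: [0.5764, -0.1432, 0.2632]
ee_rot: [-3.142, 0.0, 1.689]
contact_force: [-1.1, 0.3, 1.4]
grip_width: 0.262
4.25
```

View pics/d_wrist.png

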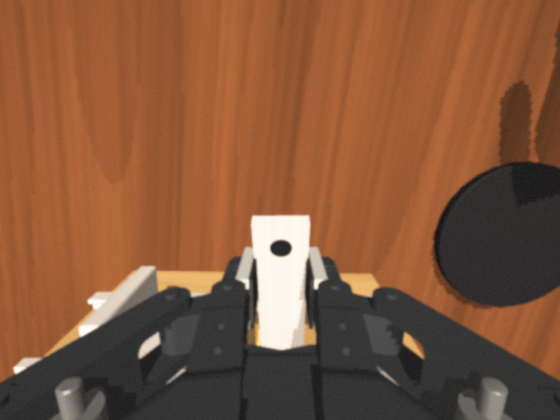

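```bash
python3 -m pendant '[[0,[0,0,-0.3],0],[0,[0,0,-0.3],0],[0,[0,0,-0.3],0],[0,[0,0,-0.3],0],[0,[0,0,0],0]]';  python3 -m pendant '[[0,[0,0,-0.3],0],[0,[0,0,-0.3],0],[0,[0,0,-0.3],0],[0,[0,0,-0.3],0],[0,[0,0,0],0]]'; python3 look.py e wrist
```

```text
clock: 4.67
position: [0.5772, -0.1421, 0.2516]
ee_rot: [3.139, -0.001, 1.69]
contact_force: [0.1, 2.2, 8.3]
grip_width: 0.263
clock: 5.08
position: [0.577, -0.1415, 0.2394]
ee_rot: [3.14, -0.002, 1.691]
contact_force: [-0.2, 4.2, 7.6]
grip_width: 0.258
5.1333
```

View pics/e_wrist.png

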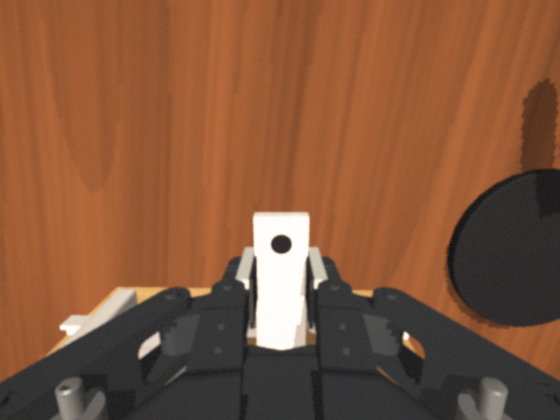

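```bash
cat > tilt.py <<'E'
import sys,numpy as np
from geo import *
p,d,K,t,Rm=load(sys.argv[1],'wrist'); X=cloud(p,d,K,t,Rm)
a,b=(int(sys.argv[2]),int(sys.argv[3])) if len(sys.argv)>3 else (218,335)
s=X[a:b,264:299].reshape(-1,3); g=p[a:b,264:299].reshape(-1,3).min(1)
s=s[(g>140)]; 
for _ in range(3):
    A=np.c_[s[:,:2]-s[:,:2].mean(0),np.ones(len(s))]; k=np.linalg.lstsq(A,s[:,2],rcond=None)[0]; e=abs(A@k-s[:,2]); s=s[e<max(2*np.median(e),.001)]
print('slope along +y deg',np.degrees(np.arctan(k[1])),'x',np.degrees(np.arctan(k[0])),'n',len(s),'ylim',s[:,1].min(),s[:,1].max(),'z',k[2],'top z extents',s[:,2].min(),s[:,2].max())
E
python3 tilt.py b 178 240; python3 tilt.py d; python3 tilt.py e
```

```text
slope along +y deg 19.5950944265373 x -1.6896651871041966 n 1127 ylim -0.1824664156743322 -0.11749831262577559 z 0.10464158917706691 top z extents 0.09065289765594936 0.11516073335617277
slope along +y deg 19.21099965940237 x -2.3374163607458067 n 3184 ylim -0.18891883219390818 -0.11486151939954328 z 0.10221250274633989 top z extents 0.08803773373963181 0.11546299019336898
slope along +y deg 3.7667386547377553 x -0.6009020844465729 n 3102 ylim -0.17628724193819917 -0.11313323389911994 z 0.08120402518754694 top z extents 0.07851650012560404 0.08433646516170831
```

```bash
python3 -m pendant '[[0,[0,0,-0.2],0],[0,[0,0,-0.2],0],[0,[0,0,-0.1],0],[0,[0,0,0],0]]'; python3 look.py f wrist side; python3 tilt.py f
```

```text
clock: 5.47
position: [0.5772, -0.1412, 0.2348]
ee_rot: [3.139, -0.002, 1.691]
contact_force: [-0.0, 5.3, 8.3]
grip_width: 0.259
5.5667
slope along +y deg 0.4567255924910292 x 0.005067495086581935 n 3097 ylim -0.17455093127808313 -0.11361258822402528 z 0.0768891159157279 top z extents 0.07571230288360059 0.07807979262691808
```

```bash
python3 -m pendant '[[0,[0,0,0.4],0],[0,[0,0,0.4],0],[0,[0.25,0,0.4],-0.4],[0,[0.25,0,0.4],-0.4],[0,[0,0,0.1],0],[0,[0,0,0],0]]'; python3 look.py g wrist side top; python3 tilt.py g
```

```text
clock: 6.07
position: [0.5816, -0.1435, 0.2513]
ee_rot: [3.141, 0.0, 1.674]
contact_force: [0.1, -0.5, -1.7]
grip_width: 0.258
6.2167
slope along +y deg 4.5952355651489905 x -0.5714092975176229 n 3136 ylim -0.17903924654016556 -0.11497335409897524 z 0.09271974865946465 top z extents 0.08951619378496076 0.09631697535413751
```

Run:
```python
import cv2
a=cv2.imread('pics/g_side.png')[140:220,280:390]; b=cv2.imread('pics/g_top.png')[160:300,330:520]
cv2.imwrite('pics/g_sz.png',cv2.resize(a,None,fx=6,fy=6,interpolation=cv2.INTER_CUBIC)); cv2.imwrite('pics/g_tz.png',cv2.resize(b,None,fx=4,fy=4,interpolation=cv2.INTER_CUBIC))
```

```text
(no output)
```

View pics/g_sz.png

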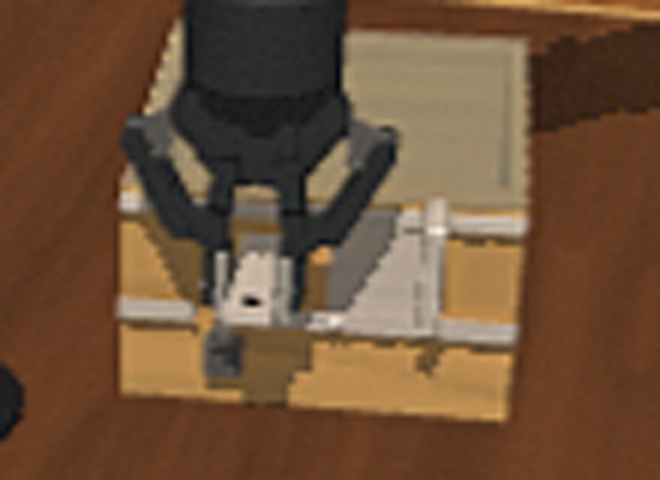

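View pics/g_tz.png

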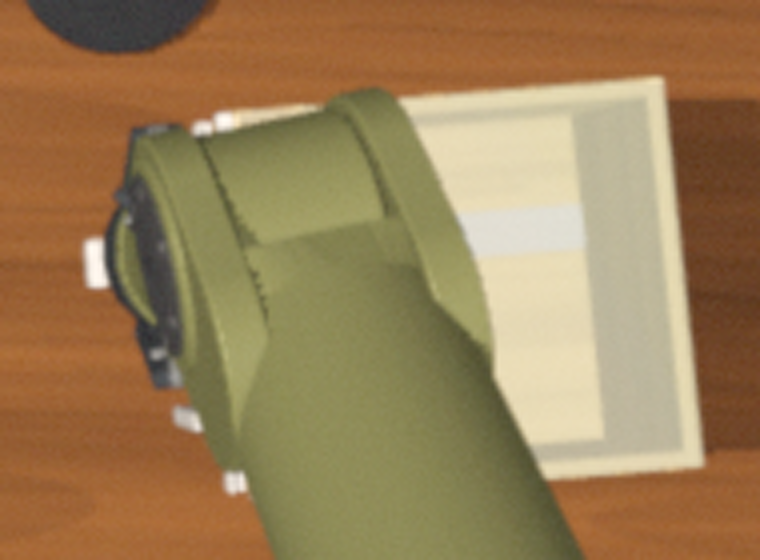

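View pics/g_wrist.png

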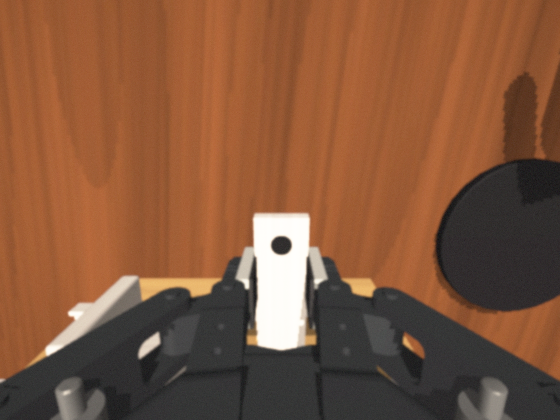

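```bash
python3 -m pendant '[[0,[0,0,-0.5],0],[0,[0,0,-0.5],0],[0,[0,0,-0.5],0],[0,[0,0,-0.3],0],[0,[0,0,-0.2],0],[0,[0,0,-0.2],0],[0,[0,0,0],0]]'; python3 look.py h wrist; python3 tilt.py h
```

```text
clock: 6.8
position: [0.5815, -0.1423, 0.2297]
ee_rot: [3.141, -0.0, 1.676]
contact_force: [-4.1, 2.7, 11.1]
grip_width: 0.261
6.85
slope along +y deg -4.5307417654703475 x 0.38590011135243496 n 3078 ylim -0.17353746195645708 -0.11536925242261722 z 0.07258626403442707 top z extents 0.07016750946715286 0.07518675383308991
```

```bash
python3 -m pendant '[[0,[0,0,0.5],0],[0,[0,0,0.5],0],[0,[0,0,0.5],0],[0,[0,0,0.5],0],[0,[0,0,0.2],0],[0,[0,0,0],0]]'; python3 look.py i wrist top; python3 tilt.py i
```

```text
clock: 7.35
position: [0.5816, -0.1434, 0.2517]
ee_rot: [3.141, 0.0, 1.674]
contact_force: [0.5, -0.2, -2.0]
grip_width: 0.259
7.45
slope along +y deg -0.4672184677209803 x 0.09207960664565809 n 3046 ylim -0.1762738808728594 -0.11599153697861628 z 0.09374871172174098 top z extents 0.09266387865082984 0.09489225461862755
```

```bash
python3 -m pendant '[[0,[-0.1,1,0],0],[0,[-0.1,1,0],0],[0,[-0.1,1,0],0],[0,[-0.1,1,0],0],[0,[-0.1,1,0],0],[0,[-0.1,1,0],0],[0,[-0.1,1,0],0],[0,[-0.1,1,0],0],[0,[-0.1,1,0],0],[0,[-0.1,1,0],0]]'; python3 -m pendant '[[0,[-0.1,1,0],0],[0,[-0.1,1,0],0],[0,[-0.1,1,0],0],[0,[0,0,0],0]]';python3 look.py j wrist top side; python3 tilt.py j
python3 - <<'E'
import cv2
a=cv2.imread('pics/j_side.png')[110:230,240:400]; 
cv2.imwrite('pics/j_sz.png',cv2.resize(a,None,fx=4,fy=4,interpolation=cv2.INTER_CUBIC))
E
```

```text
clock: 8.28
position: [0.5713, -0.0421, 0.2512]
ee_rot: [3.141, -0.0, 1.675]
contact_force: [0.2, 0.1, -1.3]
grip_width: 0.262
clock: 8.62
position: [0.5682, -0.0103, 0.2514]
ee_rot: [3.141, -0.002, 1.678]
contact_force: [-0.7, 0.8, -0.7]
grip_width: 0.257
8.7667
slope along +y deg -0.6523887761862974 x 0.0193769553145536 n 3099 ylim -0.04441589294168116 0.015144957018597131 z 0.0937466818336692 top z extents 0.09250495719659266 0.09500769584538268
```

View pics/j_sz.png

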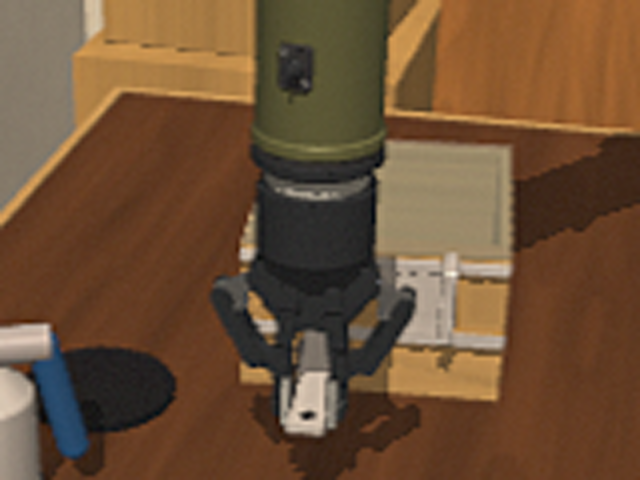

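View pics/j_top.png

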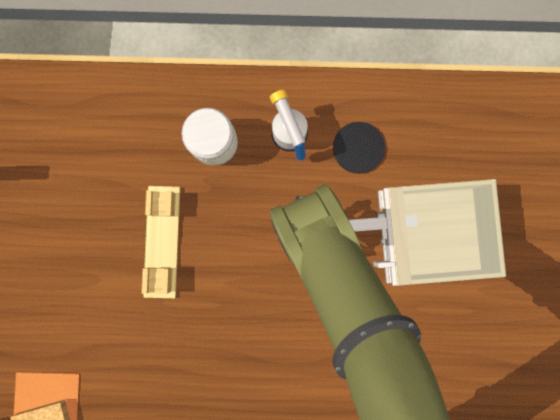

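```bash
python3 -m pendant '[[0,[-0.05,0.5,0],0],[0,[-0.05,0.5,0],0],[0,[-0.05,0.5,0],0],[0,[-0.05,0.5,0],0],[0,[-0.05,0.5,0],0],[0,[-0.05,0.5,0],0],[0,[-0.05,0.5,0],0],[0,[-0.05,0.5,0],0]]';python3 -m pendant '[[0,[-0.05,0.5,0],0],[0,[-0.05,0.5,0],0],[0,[-0.05,0.5,0],0],[0,[-0.1,1,0],0],[0,[-0.1,1,0],0],[0,[-0.1,1,0],0],[0,[-0.1,1,0],0],[0,[0,0,0],0]]';python3 look.py k wrist top ; python3 tilt.py k
```

```text
clock: 9.43
position: [0.5644, 0.0274, 0.2512]
ee_rot: [3.142, 0.0, 1.675]
contact_force: [-0.3, 0.2, -2.1]
grip_width: 0.262
clock: 10.1
position: [0.5585, 0.0851, 0.2515]
ee_rot: [3.141, -0.002, 1.678]
contact_force: [-0.1, 0.7, -1.2]
grip_width: 0.259
10.2
slope along +y deg -0.5242246932492395 x 0.15267921960325442 n 3100 ylim 0.05112162190725347 0.11138679125548501 z 0.09376614974504582 top z extents 0.09262584196193124 0.0949158717038526
```

View pics/k_top.png

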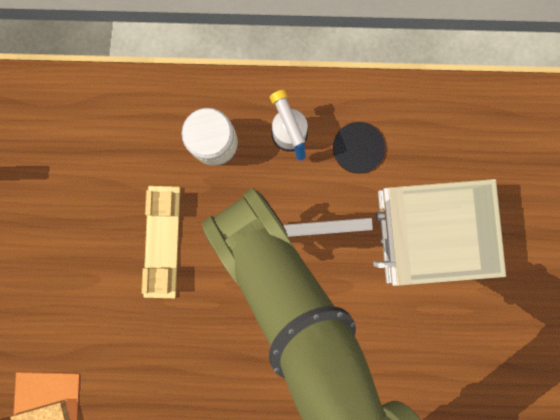

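```bash
python3 -m pendant '[[0,[-1,0.7,-1],0],[0,[-1,0.7,-1],0],[0,[-1,0.6,-1],0],[0,[0,0,-1],0],[0,[0,0,-1],0],[0,[0,0,-1],0],[0,[0,0,-0.7],0],[0,[0,0,0],0]]';python3 -m pendant '[[0,[0,0,-0.3],0],[0,[0,0,-0.3],0],[0,[0,0,-0.1],0],[0,[0,0,0],0]]'; python3 look.py l wrist; python3 tilt.py l
```

```text
clock: 10.87
position: [0.5291, 0.1011, 0.1825]
ee_rot: [-3.14, 0.0, 1.674]
contact_force: [-0.3, -0.5, -1.1]
grip_width: 0.257
clock: 11.2
position: [0.529, 0.1018, 0.1772]
ee_rot: [3.142, 0.0, 1.675]
contact_force: [-0.4, -0.4, -1.3]
grip_width: 0.262
11.25
slope along +y deg -0.4928037424278725 x 0.09255055825609315 n 3093 ylim 0.06883910175442357 0.12963915888446756 z 0.019759054226404702 top z extents 0.018655013819894428 0.020897904899754155
```

```bash
python3 -m pendant '[[0,[0,0,-0.2],0],[0,[0,0,-0.2],0],[0,[0,0,0],0],[0,[0,0,0],0]]'; python3 look.py m wrist; python3 tilt.py m
```

```text
clock: 11.58
position: [0.5291, 0.1019, 0.1737]
ee_rot: [3.141, 0.0, 1.675]
contact_force: [-1.0, -0.0, 4.2]
grip_width: 0.261
11.6333
slope along +y deg -0.7010580482608838 x 0.02449505363437484 n 3103 ylim 0.06894797434362603 0.12934049515866197 z 0.016174454068834207 top z extents 0.014980674499339736 0.01741600279674485
```

```bash
python3 -m pendant '[[3.2,[0,0,0],0],[3.2,[0,0,0],0],[3.2,[0,0,0],0],[5,[0,0,0.2],0],[8.5,[0,0,1],0],[8.5,[0,0,2],0],[8.5,[0,0,3],0],[8.5,[0.1,-1,3],0],[8.5,[0.2,-2,2],0],[8.5,[0,0,0],0]]'; python3 look.py n wrist top side
```

```text
clock: 12.47
position: [0.5334, 0.0689, 0.2896]
ee_rot: [3.136, 0.002, 1.671]
contact_force: [0.0, -0.8, 0.2]
grip_width: 0.997
12.6167
```

View pics/n_wrist.png

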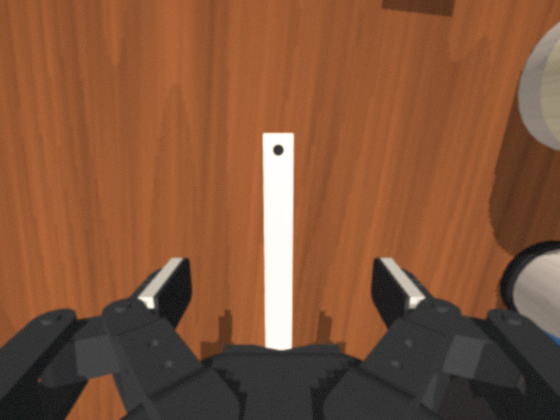

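View pics/n_top.png

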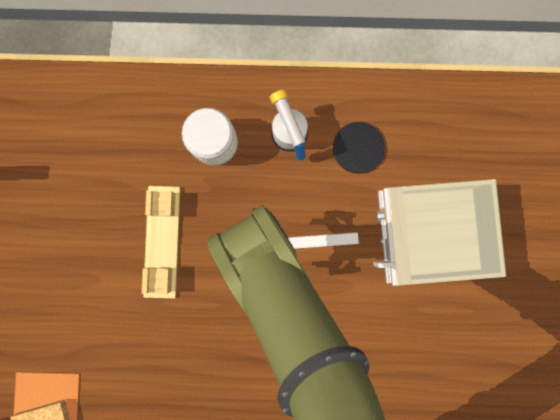

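Run:
```python
import numpy as np
from geo import *
np.set_printoptions(precision=4,suppress=True)
p,d,K,t,Rm=load('n','wrist'); 
e=atz(K,t,Rm,[(278.5,132.5)],0.006)[0]; e2=atz(K,t,Rm,[(279,345)],0.012)[0]; print('end',e,e2)
p,d,K,t,Rm=load('n','top')
g=p[225:255,290:370].min(2); m=g>140
v,u=np.nonzero(m); print(u.max()+290)
for c in (300,320,340,355):
    vv=np.nonzero(m[:,c-290])[0]; print(c,vv.min()+225,vv.max()+225,atz(K,t,Rm,[(c,vv.mean()+225)],.016)[0])
f=atz(K,t,Rm,[(u.max()+290.5,239)],.020)[0]; print('foot',f)
n=np.array([e[0]-f[0],e[1]-f[1]]);print(np.linalg.norm(n),(e+f)/2,np.degrees(np.arctan2(n[1],n[0])))
```

```text
end [0.5263 0.1317 0.006 ] [ 0.546  -0.0637  0.012 ]
357
300 237 247 [ 0.5404 -0.0085  0.016 ]
320 235 246 [ 0.5448 -0.0535  0.016 ]
340 234 244 [ 0.5493 -0.0985  0.016 ]
355 233 243 [ 0.5524 -0.1322  0.016 ]
foot [ 0.5503 -0.1374  0.02  ]
0.27016789916228173 [ 0.5383 -0.0028  0.013 ] 95.08396305610336
```

```bash
python3 -m pendant '[[8.5,[0.2,-2.5,-1],0],[8.5,[0.2,-2.5,-1],0],[8.5,[0.2,-2.1,-1],0],[8.5,[0,0,-2],0],[8.5,[0,0,-2],0],[8.5,[0,0,-2],0],[8.5,[0,0,-1],0],[8.5,[0,0,0],0],[8.5,[0,0,0],0]]'; python3 look.py o wrist
```

```text
clock: 13.37
position: [0.5377, 0.0017, 0.1846]
ee_rot: [-3.14, -0.001, 1.676]
contact_force: [-0.3, 0.2, -0.9]
grip_width: 0.992
13.4167
```

View pics/o_wrist.png

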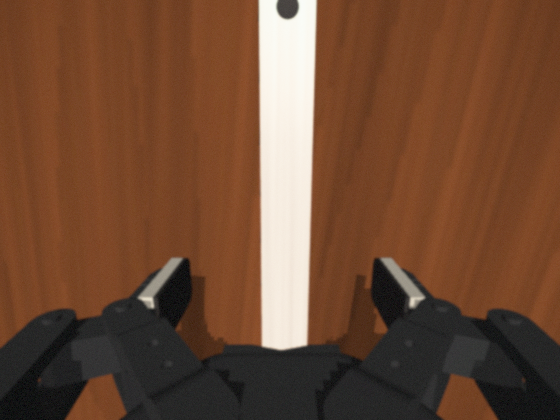

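```bash
python3 -m pendant '[[8.5,[0.15,-0.4,-0.5],0],[8.5,[0,0,-0.5],0],[5,[0,0,0],0],[0,[0,0,0],0],[0,[0,0,0],0],[0,[0,0,0],0],[0,[0,0,0],0],[0,[0,0,0],0],[0,[0,0,0],0],[0,[0,0,0],0]]'; python3 -m pendant '[[0,[0,0,1],0],[0,[0,0,1.5],0],[0,[0,0,2],0],[0,[0,0,2],0],[0,[0,0,2],0],[0,[0,0,2],0],[0,[0,0,2],0],[0,[0,0,0],0]]'; python3 look.py q wrist top; python3 tilt.py q 20 330
```

```text
clock: 14.25
position: [0.5394, -0.0031, 0.1756]
ee_rot: [3.141, 0.0, 1.675]
contact_force: [-1.7, 0.1, 5.5]
grip_width: 0.261
clock: 14.92
position: [0.5403, -0.0027, 0.3041]
ee_rot: [3.136, 0.0, 1.675]
contact_force: [0.9, -0.4, -0.3]
grip_width: 0.256
15.0167
slope along +y deg -2.871791294669069 x 0.07745789872506657 n 8665 ylim -0.035195988125575194 0.10408838739001328 z 0.1384292696476607 top z extents 0.13444075694276267 0.14275297331652922
```

View pics/q_wrist.png

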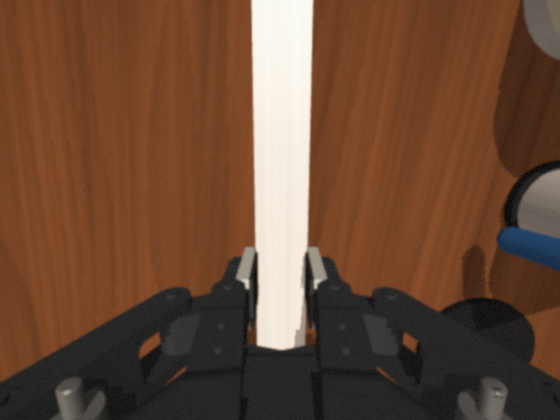

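View pics/q_top.png

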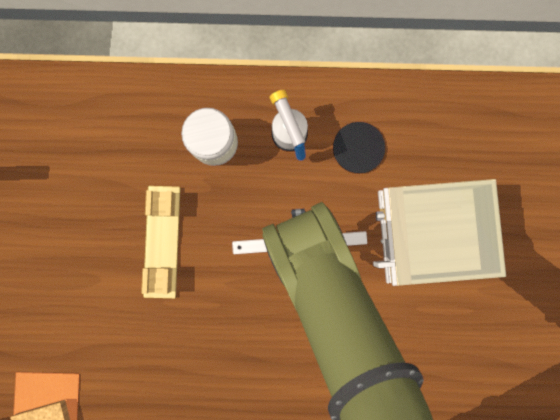

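```bash
python3 - <<'E'
import numpy as np
from geo import *
np.set_printoptions(precision=4,suppress=True)
p,d,K,t,Rm=load('a','top'); X=cloud(p,d,K,t,Rm)
for sl in((186,224),(260,300)):
    S=X[sl[0]:sl[1],135:185].reshape(-1,3)
    w=S[S[:,2]>.0525]
    print('walls n',len(w),'x',np.percentile(w[:,0],[1,50,99]))
    ym=np.median(w[:,1]); 
    for q in (w[w[:,1]>.308],w[w[:,1]<=.308]):
        if len(q): print('  wall y',len(q),np.percentile(q[:,1],[2,50,98]),np.polyfit(q[:,0],q[:,1],1) if len(q)>20 else'', q[:,2].mean())
    s=S[(S[:,2]>.037)&(S[:,2]<.045)]
    print(' seat',len(s),np.percentile(s[:,1],[2,50,98]),np.percentile(s[:,0],[1,50,99]))
S=X[222:262,135:185].reshape(-1,3); s=S[(S[:,2]>.007)&(S[:,2]<.014)]
for a in np.arange(.49,.58,.02):
    q=s[abs(s[:,0]-a)<.01]; print('base',a,np.percentile(q[:,1],[1,99]),np.percentile(q[:,1],[1,99]).mean())
S=X[170:310,135:185].reshape(-1,3); s=S[(S[:,2]>.007)]; print('x ends',np.percentile(s[:,0],[0.2,99.8]))
E
python3 - <<'E'
import cv2
p=cv2.imread('pics/q_top.png')[175:310,125:205]
cv2.imwrite('pics/q_rz.png',cv2.resize(p,None,fx=4.4,fy=4.4,interpolation=cv2.INTER_CUBIC))
E
```

```text
walls n 257 x [0.5518 0.6165 0.6449]
  wall y 125 [0.3205 0.3259 0.3309] [-0.0052  0.3289] 0.056688457739309875
  wall y 132 [0.026  0.2816 0.2875] [ 2.3742 -1.1955] 0.16206938728251882
 seat 341 [0.2774 0.3059 0.3217] [0.5922 0.6173 0.6438]
walls n 258 x [0.4217 0.4498 0.5518]
  wall y 123 [0.3211 0.3268 0.3321] [-0.0129  0.3323] 0.056938158199852186
  wall y 135 [0.026  0.2824 0.2878] [-1.3685  0.8937] 0.0913283798017311
 seat 358 [0.278  0.3066 0.3225] [0.4217 0.4479 0.4754]
base 0.49 [0.27   0.3377] 0.3038589286753721
base 0.51 [0.2681 0.3388] 0.3034202146114905
base 0.53 [0.2696 0.3394] 0.3045405819728114
base 0.55 [0.2701 0.3378] 0.30396539657249505
base 0.5700000000000001 [0.2696 0.3388] 0.30418565372737905
x ends [0.4091 0.6579]
```

```bash
python3 -c "
from bench import r;print(r.observe()['q'])"; python3 -m pendant '[[0,[0,0,1.5],0],[0,[0,1.5,1.5],4],[0,[0,2.5,0],6],[0,[0,2.5,0],6],[0,[0,2.5,0],6],[0,[0,2.5,0],6],[0,[0,2.5,0],6],[0,[0,2.5,0],6],[0,[0,2.5,0],6]]'; python3 -m pendant '[[0,[0,2.5,0],6],[0,[0,2.5,0],6],[0,[0,2.5,0],6],[0,[-0.2,2.5,0],6],[0,[-0.3,2.0,0],6],[0,[-0.2,1.5,0],6],[0,[0,0.7,0],1.7],[0,[0,0,0],0],[0,[0,0,0],0]]'; python3 look.py s wrist top;python3 -c "
from bench import r;print(r.observe()['q'])"
```

```text
[ 0.35980753  0.53487053 -0.60481395  1.8665417   0.39325457  0.85949833
 -0.3370883 ]
clock: 15.77
position: [0.539, 0.1876, 0.3288]
ee_rot: [-3.14, -0.001, 2.483]
contact_force: [0.6, -0.3, -1.5]
grip_width: 0.255
clock: 16.52
position: [0.5326, 0.3282, 0.3291]
ee_rot: [-3.14, -0.001, 3.133]
contact_force: [0.7, 0.2, -1.4]
grip_width: 0.26
16.6167
[-0.05357038  0.72476566 -0.96904831  1.59794695  0.63773904  1.16594729
  0.39389   ]
```

View pics/s_wrist.png

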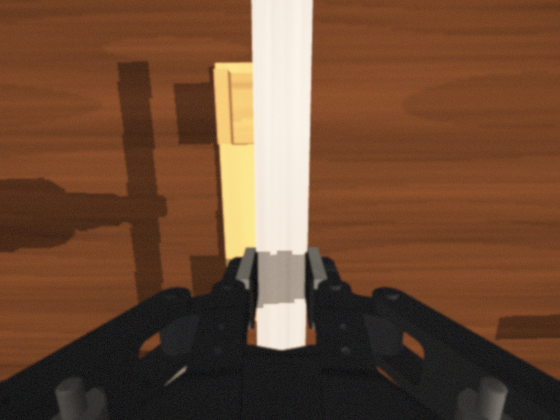

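View pics/s_top.png

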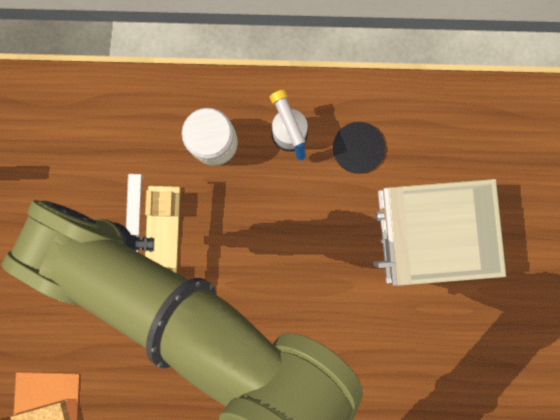

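```bash
python3 -m pendant '[[0,[0.1,-1.2,-1],0],[0,[0,-1.2,-2],0],[0,[0,0,-2],0],[0,[0,0,-1],0],[0,[0,0,0],0],[0,[0,0,0],0]]'; python3 look.py t wrist top; python3 tilt.py t 20 240
python3 - <<'E'
import cv2,numpy as np
from geo import *
from bench import r
np.set_printoptions(precision=4,suppress=True)
print(r.observe()['position'],r.observe()['ee_rot'])
p,d,K,t,Rm=load('t','top')
cv2.imwrite('pics/t_rz.png',cv2.resize(cv2.cvtColor(p[155:310,110:210],6) if 0 else p[155:310,110:210,::-1],None,fx=4,fy=4,interpolation=cv2.INTER_CUBIC))
p,d,K,t,Rm=load('t','wrist');X=cloud(p,d,K,t,Rm)
for rw in (10,60,120,180,230):
    g=p[rw,200:360].min(1)>150; g&=X[rw,200:360,2]>.08; c=np.nonzero(g)[0]+200
    print(rw,c.min(),c.max(),X[rw,int(c.mean())])
E
```

```text
clock: 17.12
position: [0.5336, 0.3046, 0.2704]
ee_rot: [3.142, -0.0, 3.135]
contact_force: [0.1, 1.8, -0.8]
grip_width: 0.255
17.2167
slope along +y deg -0.1782363223563406 x 3.010178031671569 n 6147 ylim 0.29581200277157327 0.3116713952560721 z 0.10586800222959142 top z extents 0.10280921703875981 0.10928813474442409
[0.5336 0.3054 0.2714] [3.1402 0.0012 3.1355]
10 253 312 [0.4222 0.3048 0.1034]
60 253 311 [0.4408 0.3047 0.1055]
120 254 309 [0.4643 0.3041 0.1056]
180 255 308 [0.49   0.3039 0.1065]
230 256 307 [0.5132 0.3038 0.1079]
```

View pics/t_rz.png

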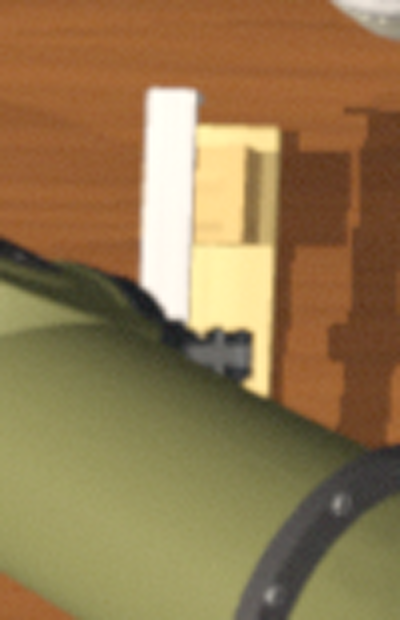

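View pics/t_wrist.png

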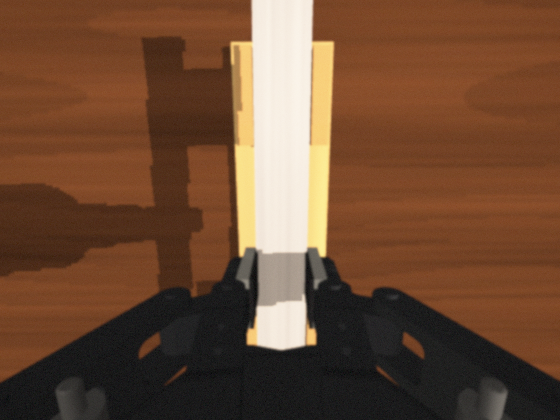

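```bash
python3 - <<'E'
from geo import *
p,d,K,t,Rm=load('t','top'); print(atz(K,t,Rm,[(153,177)],.113))
E
python3 -m pendant '[[0,[0,0,-1],0],[0,[0,0,-1],0],[0,[0,0,-1],0],[0,[0,0,-1],0],[0,[0,0,-1],0],[0,[0,0,-0.5],0],[0,[0,0,-0.3],0],[0,[0,0,0],0],[0,[0,0,0],0]]'
```

```text
[[0.66892834 0.30375235 0.113     ]]
clock: 17.97
position: [0.5333, 0.3049, 0.2123]
ee_rot: [-3.141, -0.0, 3.136]
contact_force: [-1.2, -0.6, -0.7]
grip_width: 0.256
```

```bash
python3 -m pendant '[[0,[0,0,-0.2],0],[0,[0,0,-0.2],0],[0,[0,0,-0.2],0],[0,[0,0,0],0]]'; python3 look.py u wrist; python3 tilt.py u 20 240
```

```text
clock: 18.3
position: [0.5333, 0.3052, 0.2085]
ee_rot: [-3.142, 0.002, 3.135]
contact_force: [-3.9, -5.5, 19.0]
grip_width: 0.258
18.35
slope along +y deg 0.010902387294544262 x -0.057185949563492884 n 6372 ylim 0.2956530634152279 0.31144121977267997 z 0.046755010031872046 top z extents 0.045877177940200464 0.047793331275397394
```

```bash
python3 -m pendant '[[0,[0,0,0.15],0],[3.2,[0,0,0],0],[3.2,[0,0,0],0],[3.2,[0,0,0],0],[6,[0,0,0],0],[8,[0,0,0],0],[8,[0,0,0],0],[8,[0,0,1],0],[8,[0,0,2],0],[8,[0,0,3],0]]';  python3 -m pendant '[[8,[0,0,3],0],[8,[0,-1.5,3],0],[8,[0,-3,1],0],[8,[0,-4,0],0],[8,[0,-4,0],0],[8,[0,-4,0],0],[8,[0,-4,0],0],[0,[0,-4,0],0],[0,[0,-4,0],0],[0,[0,0,0],0]]'; python3 look.py v top side wrist
```

```text
clock: 19.18
position: [0.533, 0.3042, 0.2668]
ee_rot: [-3.139, -0.004, 3.136]
contact_force: [0.8, 0.3, -0.4]
grip_width: 0.939
clock: 20.02
position: [0.5338, 0.0105, 0.3369]
ee_rot: [-3.136, -0.002, 3.124]
contact_force: [0.2, -1.3, 0.3]
grip_width: 0.528
20.1667
```

View pics/v_top.png

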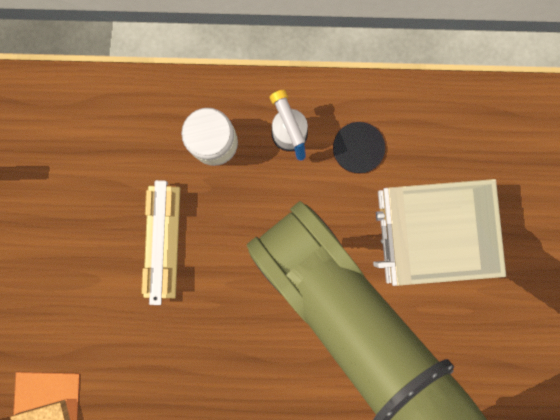

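View pics/v_side.png

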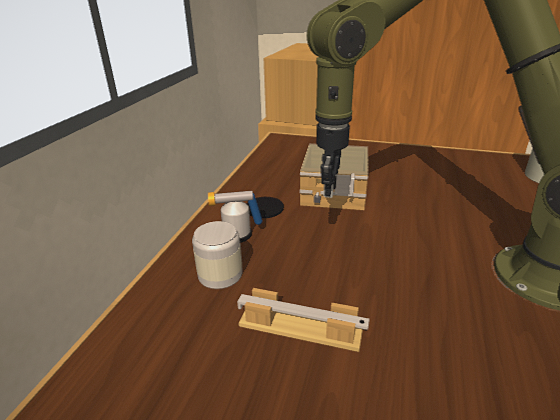

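```bash
python3 -m pendant '[[0,[-0.5,-1.5,0],-7],[0,[-0.5,-1.5,0],-7],[0,[-0.5,-1.5,0],-7],[0,[-0.5,-1.5,0],-7],[0,[-0.5,-1.5,0],-7],[0,[-0.5,-1.5,0],-7],[0,[-0.5,-1.5,0],-7],[0,[-0.5,-1.5,0],-7],[0,[-0.5,-1.5,0],-7],[0,[-0.5,-1.5,0],-7]]';  python3 -m pendant '[[0,[-0.5,-1.5,0],-7],[0,[-0.5,-1.5,0],-6],[0,[-0.4,-0.7,0],0],[0,[0,0,0],0],[0,[0,0,0],0]]'; python3 look.py w wrist top
```

```text
clock: 21.0
position: [0.4837, -0.1286, 0.3383]
ee_rot: [3.14, -0.0, 1.912]
contact_force: [0.1, 0.7, 0.1]
grip_width: -0.002
clock: 21.42
position: [0.4698, -0.1658, 0.338]
ee_rot: [3.141, -0.0, 1.692]
contact_force: [-0.2, 0.8, -0.1]
grip_width: -0.001
21.5167
```

View pics/w_wrist.png

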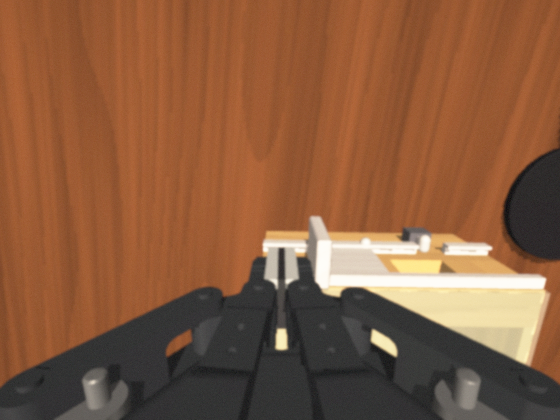

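```bash
cat > tab.py <<'E'
import sys,numpy as np
from geo import *
np.set_printoptions(precision=4,suppress=True)
O=np.array([.58735,-.1929]); ex=np.array([.1045,-.9945]); ey=np.array([.9945,.1045])
p,d,K,t,Rm=load(sys.argv[1],'wrist'); X=cloud(p,d,K,t,Rm)
T=np.stack([(X[...,:2]-O)@ex,(X[...,:2]-O)@ey,X[...,2]],-1)
S=T[200:300].reshape(-1,3)
q=S[(S[:,0]<-13)&(S[:,0]>-50)&(S[:,1]>-.12)&(S[:,1]<0)&(S[:,2]>.118)&(S[:,2]<.13)]*1 if 0 else S[(S[:,0]<-.013)&(S[:,0]>-.05)&(S[:,1]>-.12)&(S[:,1]<0)&(S[:,2]>.119)&(S[:,2]<.13)]
print('tab top n',len(q),'x',np.percentile(q[:,0],[2,98]),'y',np.percentile(q[:,1],[2,50,98]))
sh=S[(S[:,0]<.0)&(S[:,0]>-.012)&(S[:,2]>.07)&(S[:,2]<.1)&(abs(S[:,1])<.12)]
print('face n',len(sh),np.percentile(sh[:,1],[1,99]))
rl=S[(S[:,2]>.112)&(S[:,2]<.127)&(S[:,1]>-.06)&(S[:,1]<.06)]; print('top front x',np.percentile(rl[:,0],[.5,2,5]))
E
python3 tab.py w; python3 tab.py b;python3 - <<'E'
from geo import *
from bench import r
print(r.observe()['position'])
p,d,K,t,Rm=load('w','top'); g=p[170:315,150:175].min(2)
import cv2
cv2.imwrite('pics/w_rz.png',cv2.resize(p[165:315,125:205,::-1],None,fx=4,fy=4,interpolation=cv2.INTER_CUBIC))
E
```

```text
tab top n 543 x [-0.0359 -0.0134] y [-0.0896 -0.0852 -0.08  ]
face n 894 [-0.0896  0.0623]
top front x [-0.0082 -0.008  -0.0078]
tab top n 306 x [-0.0344 -0.0137] y [-0.0903 -0.0849 -0.0808]
face n 782 [-0.0811  0.0068]
top front x [-0.0064 -0.0061 -0.0055]
[ 0.46997191 -0.16562597  0.33787755]
```

View pics/w_rz.png

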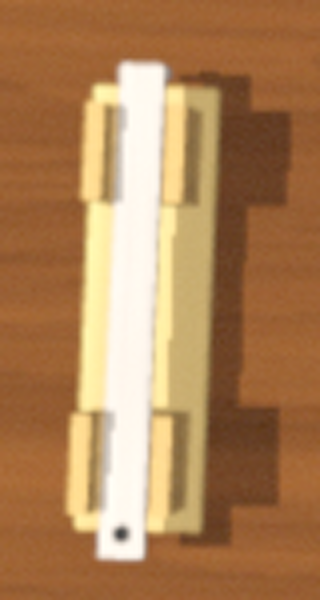

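```bash
python3 -m pendant '[[0,[0.1,-1.1,0],-0.9],[0,[0,0,-2],0],[0,[0,0,-2],0],[0,[0,0,-2],0],[0,[0,0,-1.5],0],[0,[0,0,-0.8],0],[0,[0,0,0],0],[0,[0,0,0],0]]'; python3 look.py x wrist; python3 tab.py x
```

```text
clock: 22.18
position: [0.471, -0.1782, 0.2547]
ee_rot: [3.141, -0.0, 1.672]
contact_force: [-0.3, -0.7, -0.5]
grip_width: 0.003
22.2333
tab top n 1059 x [-0.0387 -0.0284] y [-0.1194 -0.1067 -0.0802]
face n 744 [-0.0888 -0.0327]Traceback (most recent call last):
  File "tab.py", line 12, in <module>
    rl=S[(S[:,2]>.112)&(S[:,2]<.127)&(S[:,1]>-.06)&(S[:,1]<.06)]; print('top front x',np.percentile(rl[:,0],[.5,2,5]))
                                                                                      ~~~~~~~~~~~~~^^^^^^^^^^^^^^^^^^
    return _quantile_unchecked(
        a, q, axis, out, overwrite_input, method, keepdims, weights)
    return _ureduce(a,
                    func=_quantile_ureduce_func,
    ...<5 lines>...
                    overwrite_input=overwrite_input,
                    method=method)
    r = func(a, **kwargs)
    result = _quantile(arr,
                       quantiles=q,
    ...<2 lines>...
                       out=out,
                       weights=wgt)
    slices_having_nans = np.isnan(arr[-1, ...])
                                  ~~~^^^^^^^^^
IndexError: index -1 is out of bounds for axis 0 with size 0
```

View pics/x_wrist.png

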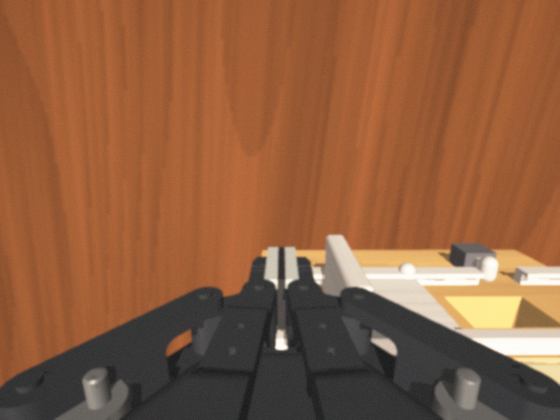

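```bash
python3 -m pendant '[[0,[0.5,0.05,0],0],[0,[0.5,0.05,0],0],[0,[0.5,0.05,0],0],[0,[0.5,0.05,0],0],[0,[0.5,0.05,0],0],[0,[0.5,0.05,0],0]]'; python3 -m pendant '[[0,[0.5,0.05,0],0],[0,[0.5,0.05,0],0],[0,[0,0,0],0]]'; python3 look.py y wrist
```

```text
clock: 22.73
position: [0.5011, -0.1752, 0.2548]
ee_rot: [3.141, 0.0, 1.671]
contact_force: [-1.3, -0.4, 1.5]
grip_width: -0.001
clock: 22.98
position: [0.5117, -0.174, 0.2548]
ee_rot: [3.14, -0.0, 1.672]
contact_force: [0.5, -1.1, 0.4]
grip_width: 0.002
23.0333
```

View pics/y_wrist.png

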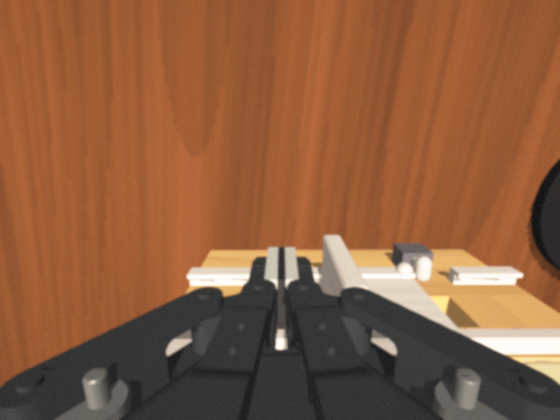

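```bash
python3 -m pendant '[[0,[0.4,0.04,0],0],[0,[0.4,0.04,0],0],[0,[0,0,0],0]]'; python3 -m pendant '[[0,[0.3,0.03,0],0],[0,[0,0,0],0]]'; python3 -m pendant '[[0,[0.3,0.03,0],0],[0,[0,0,0],0]]'; python3 look.py z wrist
```

```text
clock: 23.28
position: [0.5191, -0.1732, 0.2547]
ee_rot: [3.141, -0.0, 1.672]
contact_force: [-0.6, -0.9, 0.1]
grip_width: 0.003
clock: 23.45
position: [0.5208, -0.1731, 0.2545]
ee_rot: [-3.139, -0.0, 1.671]
contact_force: [-3.9, -0.5, 4.2]
grip_width: 0.001
clock: 23.62
position: [0.5242, -0.1727, 0.2547]
ee_rot: [-3.14, 0.0, 1.671]
contact_force: [-1.2, 0.2, 0.7]
grip_width: 0.002
23.6667
```

View pics/z_wrist.png

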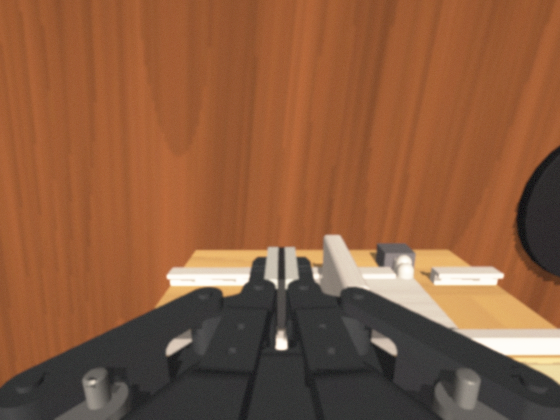

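```bash
for i in 1; do python3 -m pendant '[[0,[0.3,0.03,0],0],[0,[0,0,0],0]]'; python3 -m pendant '[[0,[0.3,0.03,0],0],[0,[0,0,0],0]]'; python3 -m pendant '[[0,[0.3,0.03,0],0],[0,[0,0,0],0]]'; done; python3 look.py z2 wrist
```

```text
clock: 23.83
position: [0.5279, -0.1724, 0.2547]
ee_rot: [3.141, -0.0, 1.671]
contact_force: [-1.2, 0.0, -0.0]
grip_width: 0.003
clock: 24.0
position: [0.5313, -0.1721, 0.2548]
ee_rot: [3.14, -0.0, 1.672]
contact_force: [-0.4, 1.2, 0.4]
grip_width: 0.004
clock: 24.17
position: [0.5342, -0.1718, 0.2548]
ee_rot: [3.141, -0.0, 1.671]
contact_force: [-0.3, 0.2, 1.0]
grip_width: 0.001
24.2167
```

View pics/z2_wrist.png

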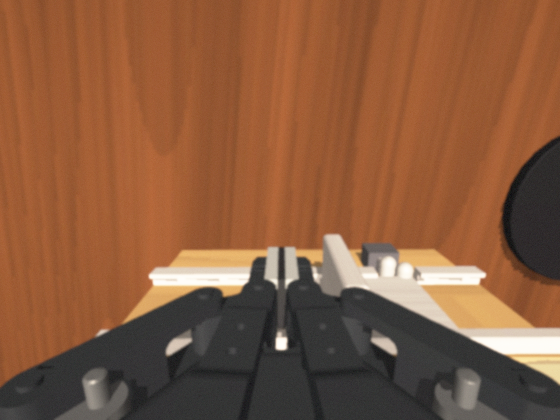

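```bash
python3 -m pendant '[[0,[0.3,0.03,0],0],[0,[0,0,0],0]]'; python3 -m pendant '[[0,[0.2,0.02,0],0],[0,[0,0,0],0]]'; python3 -m pendant '[[0,[0.2,0.02,0],0],[0,[0,0,0],0]]';python3 look.py z3 wrist
```

```text
clock: 24.38
position: [0.5353, -0.1718, 0.2544]
ee_rot: [-3.137, 0.0, 1.671]
contact_force: [-7.3, -0.5, 6.4]
grip_width: -0.005
clock: 24.55
position: [0.536, -0.1717, 0.2544]
ee_rot: [-3.134, 0.0, 1.671]
contact_force: [-12.8, 0.5, 9.9]
grip_width: 0.001
clock: 24.72
position: [0.5368, -0.1716, 0.2543]
ee_rot: [-3.131, 0.001, 1.67]
contact_force: [-18.5, 0.1, 15.4]
grip_width: 0.002
24.7667
```

View pics/z3_wrist.png

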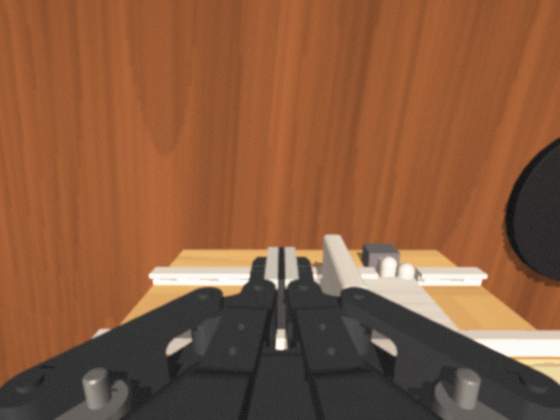

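```bash
python3 -m pendant '[[0,[-0.5,-0.05,0],0],[0,[-1,-0.1,0],0],[0,[-1,-0.1,0],0],[0,[0,0,2],0],[0,[0,0,2],0],[0,[0,2,2],0],[0,[2,2,2],0],[0,[3,2,0],0],[0,[0,0,0],0]]'; python3 look.py z4 wrist side top; python3 tab.py z4
python3 - <<'E'
import cv2
a=cv2.imread('pics/z4_side.png')[130:220,280:390]
cv2.imwrite('pics/z4_sz.png',cv2.resize(a,None,fx=6,fy=6,interpolation=cv2.INTER_CUBIC))
E
```

```text
clock: 25.52
position: [0.5691, -0.1089, 0.3368]
ee_rot: [3.133, -0.002, 1.676]
contact_force: [-0.3, 0.8, -0.2]
grip_width: -0.005
25.6667Traceback (most recent call last):
  File "tab.py", line 9, in <module>
    print('tab top n',len(q),'x',np.percentile(q[:,0],[2,98]),'y',np.percentile(q[:,1],[2,50,98]))
                                 ~~~~~~~~~~~~~^^^^^^^^^^^^^^^
    return _quantile_unchecked(
        a, q, axis, out, overwrite_input, method, keepdims, weights)
    return _ureduce(a,
                    func=_quantile_ureduce_func,
    ...<5 lines>...
                    overwrite_input=overwrite_input,
                    method=method)
    r = func(a, **kwargs)
    result = _quantile(arr,
                       quantiles=q,
    ...<2 lines>...
                       out=out,
                       weights=wgt)
    slices_having_nans = np.isnan(arr[-1, ...])
                                  ~~~^^^^^^^^^
IndexError: index -1 is out of bounds for axis 0 with size 0
```

View pics/z4_wrist.png

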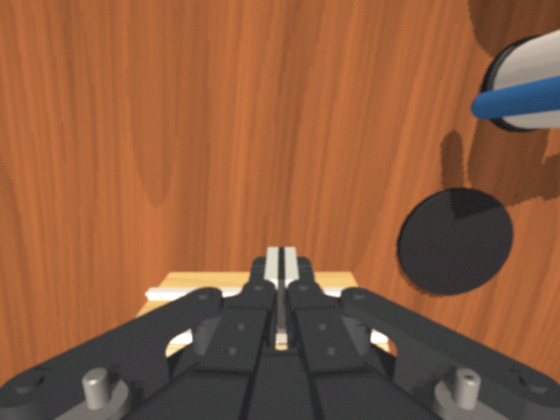

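View pics/z4_sz.png

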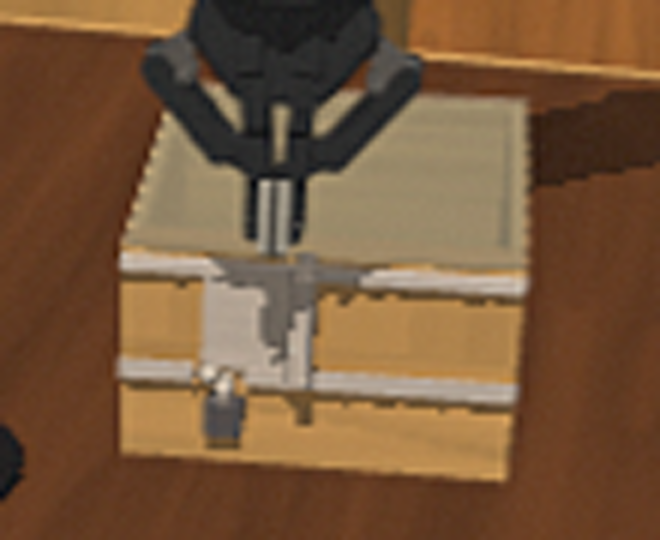

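```bash
python3 -m pendant '[[0,[0,2,1],0],[0,[0,3,2],0],[4,[-1,3,1],0],[8.5,[-2,3,0],0],[8.5,[-2,1,0],0],[8.5,[0,0,0],0],[8.5,[0,0,0],0]]'; python3 look.py z5 top side wrist
python3 - <<'E'
import cv2,numpy as np
from geo import *
np.set_printoptions(precision=4,suppress=True)
O=np.array([.58735,-.1929]); ex=np.array([.1045,-.9945]); ey=np.array([.9945,.1045])
for tag in('a','z5'):
    p,d,K,t,Rm=load(tag,'top'); X=cloud(p,d,K,t,Rm)
    T=np.stack([(X[...,:2]-O)@ex,(X[...,:2]-O)@ey,X[...,2]],-1)
    S=T[170:300,360:400].reshape(-1,3)
    q=S[(S[:,0]<-.013)&(S[:,0]>-.04)&(S[:,2]>.116)&(S[:,2]<.132)]; print('tab',len(q),np.percentile(q[:,1],[5,50,95]))
    cv2.imwrite(f'pics/{tag}_bz.png',cv2.resize(p[160:300,340:480,::-1],None,fx=4,fy=4,interpolation=cv2.INTER_CUBIC))
a=cv2.imread('pics/z5_side.png')[130:220,280:390]
cv2.imwrite('pics/z5_sz.png',cv2.resize(a,None,fx=6,fy=6,interpolation=cv2.INTER_CUBIC))
E
```

```text
clock: 26.25
position: [0.5142, 0.0057, 0.3746]
ee_rot: [-3.141, 0.002, 1.671]
contact_force: [0.6, -0.3, -0.2]
grip_width: 0.709
26.4
tab 61 [-0.0907 -0.086  -0.0816]
tab 60 [-0.0272 -0.0227 -0.0184]
```

View pics/z5_bz.png

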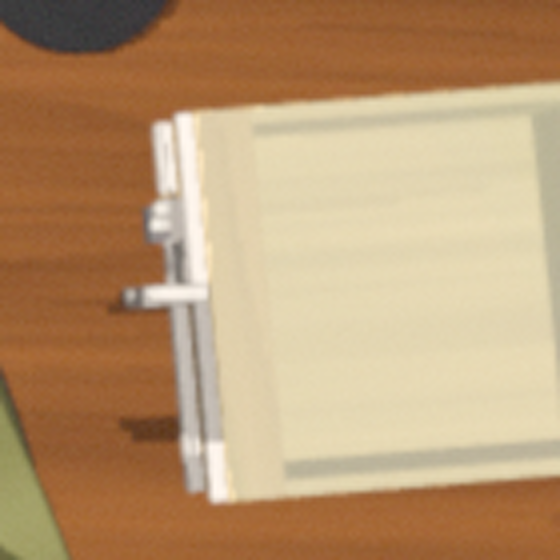

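View pics/z5_sz.png

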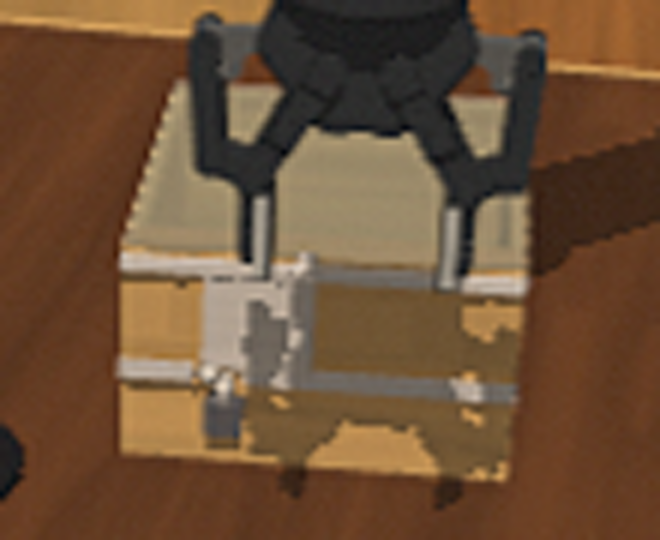

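View pics/z5_wrist.png

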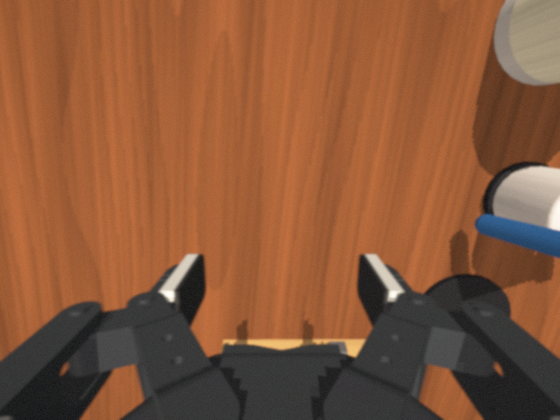

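Run:
```python
import cv2,numpy as np
from geo import *
np.set_printoptions(precision=4,suppress=True)
p,d,K,t,Rm=load('z5','top'); X=cloud(p,d,K,t,Rm)
print('foot',atz(K,t,Rm,[(160.5,180.5)],.046),'plain',atz(K,t,Rm,[(155.5,304.5)],.046))
S=X[175:310,140:175].reshape(-1,3); c=p[175:310,140:175].reshape(-1,3).min(1)
q=S[(c>165)&(S[:,2]>.038)&(S[:,2]<.055)]; print(len(q),np.percentile(q,[1,50,99],axis=0))
pa=load('a','top')[0]; df=np.abs(pa[80:180,170:400].astype(int)-p[80:180,170:400]).max(2); print('bystander diff',(df>40).sum())
```

```text
foot [[0.6687 0.3038 0.046 ]] plain [[0.3973 0.3039 0.046 ]]
1370 [[0.4003 0.292  0.0414]
 [0.5328 0.3041 0.0469]
 [0.6651 0.3163 0.0522]]
bystander diff 0
```

```bash
python3 -c "
from bench import r; print(r.hand_in(), r.observe()['clock'])"
```

```text
the job is handed in; nothing more can be done
the job is handed in; nothing more can be done
```

The job is done and handed in at about 26.5 s of robot time, with the gripper clear of everything.

- **Drawing out:** I gripped the plain end and pivoted the bar level on the sill. The first lift sagged back to 4.6°, so I over-bent it once. It then held at about −0.5°, and I drew it out through the slot without snagging.
- **Setting in the rest:** I laid the bar on the bench, let go, regripped it by its middle and set it into the saddles. It measured level to within 0.1°. Its centre is at (0.533, 0.304) against the rest's (0.533, 0.304), and the foot hangs past the far end.
- **Shutter:** I pushed the tab across last until it met a hard stop at about 18 N. The tab then stood at −22.7 mm in the toolbox's y. That is where a fully shut shutter should put it, if the tab sits flush with the trailing edge. It stayed there after I drew back. I saw no clear 10 N peak from the catch, so the "click" is judged from the position and from the shutter's pin having passed the catch.
- **Bystanders:** the top picture showed no change in the paint can, spray gun or can lid.

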